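Set out a nest of mixing saucers before their pigment jars

ROBOT

A 6-joint arm with a two-finger parallel gripper is mounted at the origin on a cart in front of the work surface, level with it; the furniture and walls round the work are solid. World frame = base frame: x ahead of the robot, y to its left, z up, the work surface at z = 0. Lengths are in m, angles in rad, forces in N, time in s.
With the tool pointing down it reaches from about 0.35 to 0.725 m from the base axis. Payload 4.3 kg.
Tool frame: the origin (TCP) lies on the mounting face of the last link; the fingertips stand 173 mm ahead of it and the grasp point (between the pads) lies robot.grip_point_offset ahead of it (robot.grip_point_offset is the distance from the TCP to the grasp point, in m); z points along the fingers, y is the line along which they close (so a half turn about z gives the same grasp; the last joint's range is limited). The gripper opens to 85 mm and grips with 20 to 120 N. Pads are 22 mm wide; open, the fingers measure 114 mm over their backs; the gripper's body (76 mm by 85 mm) begins 54 mm behind the grasp point. The pads swing forward as they close: fully open they stand 13 mm farther back than shut.
Start: joints at [-1.342, 0.377, 0.081, 1.274, 0, 1.46], TCP at [0.191, -0.542, 0.405] pointing down, gripper open.
Joint ranges: [-2.72, 2.72], [-0.84, 1.66], [-1.02, 1.22], [-1.77, 2.12], [-1.37, 1.28], [-3.14, 3.14]. Speed limits (rad/s): [2.57, 2.57, 3.14, 3.14, 3.14, 3.14].

INTERFACE

Orientations are given as a rotation vector (axis times angle).
In Python, from bench import robot, camrig, telemetry, hand_in gives the robot as it stands (robot), with the cameras (camrig), the readings (telemetry) and the job as plain functions.
- The arm moves only by the shell command python3 jog.py 'ROWS' [OPENING]. ROWS is one flat JSON list of numbers that holds 1 to 12 rows one after another, with no inner brackets; each row has 4 numbers: dx, dy, dz in normalised numbers (1 is 0.6 m), then a turn about the tool's z in parts of the range, where 1.0 means 120 degrees; each row is the pose to reach, as a shift and turn from the pose commanded when the command began, along the tool's axes at that moment; what a row does not reach only later rows make up. A row lasts 1/12 s, in which the tool goes at most 0.0417 m and 0.125 rad, less where a joint would pass 70% of its speed; a pose out of reach is approached as far as the arm can. OPENING is the finger opening in m, set as the command begins (- or left out keeps the last). The fingers move at their own pace and stop on an object; the grip force is fixed at half the most. Time passes only in rows, so rows that do not move let the fingers close. It prints the time, the measured TCP pose, the force, the opening and the grip force at its end. Shift and turn numbers lie between -1 and 1, and a call with a number outside is refused. Input that does not fit is refused with a message, and nothing moves.
- telemetry.state(): the state, without advancing time (a new reading comes with each control period).
- camrig.snapshot(name): name is "side" or "top" or "wrist"; returns the picture (384x512x3 uint8, red, green, blue); there is no depth.
- camrig.camera_info(name): a dict with "fx", "fy", "cx", "cy" (pixels), "world_from_camera" (4x4, takes a point from camera to world coordinates). Camera axes: x right, y down, z forward; pixel columns grow to the right and rows downward; lengths in m; the calibration is good to about 2 mm. A picture is of the moment at which its call begins: read the wrist's pose just before it. camera_info takes no time and is no camera call; for the wrist camera it gives the pose at the moment of the call.
- hand_in(): hands the job in; it is judged then, once.
The state is a dict: "time_s": time; "qpos": joint angles; "qvel": joint speeds; "effort": joint torques, N m; "position": TCP position; "ee_rot": TCP orientation; "contact_force": force on the tool from outside, world axes, zero at the start; "wrist_torque": the same for the moment, N m; "gripper_width": finger opening in m; "finger_force": force on a finger pad.
Only numpy, scipy, OpenCV 4.12 (cv2) and the standard library are available. Lean on these libraries where they do the work, as an engineer would, in place of code of your own. Each camera call takes 0.05 s, during which the arm holds its last target. There are 200 camera calls.

TASK

Lay out the mixing board for tempering colours: take the nest of saucers apart and set each saucer upright in the round well directly in front of the jar that holds powder of its own colour, and the brown saucer in the well in front of the brass oil cup. The stoneware chips easily, so set each saucer down gently instead of dropping it, and leave the jars and the cup standing in their seats.

Things in the scene. Friction and masses are not known exactly. Their poses are not given: they have to be found in the camera images.
- yellow_saucer: round mixing saucer dipped in yellow glaze, 68 mm across, 22 mm high, about 130 g; at first at the bottom of the nest, on a white tile 8 mm thick (18 mm per saucer). Upright 6 mm wall 4 to 22 mm above the underside, bowl floor at 8 mm; below it a foot 59 mm across, 4 mm high, sits in the mouth of the saucer below: lift clear before moving sideways. Origin: centre of its underside, z up
- red_saucer: round mixing saucer dipped in red glaze, 62 mm across, 22 mm high, about 108 g; at first second from the bottom (18 mm per saucer). Upright 6 mm wall 4 to 22 mm above the underside, bowl floor at 8 mm; below it a foot 53 mm across, 4 mm high, sits in the mouth of the saucer below: lift clear before moving sideways. Origin: centre of its underside, z up
- brown_saucer: round mixing saucer dipped in dark brown glaze, 56 mm across, 22 mm high, about 88 g; at first third from the bottom (18 mm per saucer). Upright 6 mm wall 4 to 22 mm above the underside, bowl floor at 8 mm; below it a foot 47 mm across, 4 mm high, sits in the mouth of the saucer below: lift clear before moving sideways. Origin: centre of its underside, z up
- blue_saucer: round mixing saucer dipped in blue glaze, 50 mm across, 22 mm high, about 70 g; at first on top of the nest (18 mm per saucer). Upright 6 mm wall 4 to 22 mm above the underside, bowl floor at 8 mm; below it a foot 41 mm across, 4 mm high, sits in the mouth of the saucer below: lift clear before moving sideways. Origin: centre of its underside, z up
- red_jar: closed glass pigment jar with red lid and pink-red powder, 57 mm diameter, 69 mm high. Stands loose in a back seat of the mixing board (which seat varies); the well 90 mm in front of it belongs to it. Origin: centre of its underside, z up; its heading means nothing
- blue_jar: closed glass pigment jar with off-white lid and blue powder, 57 mm diameter, 69 mm high. Stands loose in a back seat of the mixing board (which seat varies); the well 90 mm in front of it belongs to it. Origin: centre of its underside, z up; its heading means nothing
- yellow_jar: closed glass pigment jar with dark green lid and yellow powder, 57 mm diameter, 69 mm high. Stands loose in a back seat of the mixing board (which seat varies); the well 90 mm in front of it belongs to it. Origin: centre of its underside, z up; its heading means nothing
- oil_cup: small round brass oil cup, 44 mm diameter, 25 mm high. Stands loose in a back seat of the mixing board (which seat varies); the well 90 mm in front of it belongs to it. Origin: centre of its underside, z up; its heading means nothing
- mixing_board: fixed pale wooden board, dark edging, 198 x 404 mm, its top 34 mm above the table. Origin: centre of its underside, on the table; x to the back row, y left along the rows. Front: four saucer wells 82 mm across, centres x = -40, y = +144, +48, -48, -144 mm. Back: four jar seats 61 mm across, x = +50 mm, same y. All 8 mm deep, floors 26 mm above the table

How it is judged:
By the outcome, as a careful person would: the job done as asked, in the order asked, and still so for the second after the job is handed in, with the robot touching nothing.
It also fails if it takes over 115 s, if anything falls off the work surface, if the arm or the gripper's body presses on something with over 40 N, if the wrist force passes 120 N, or if a joint passes its speed limit or range.

## Working session

There is one attempt and no reset: what is moved stays moved. The work goes in short steps, Python scripts to look and compute and a shell command to move; the robot and the scene stay as the last step left them, time stands still between calls to the robot, and variables do not carry over. Pictures are saved under pics/ and viewed, at most 14 in all, crops included, and the job is handed in when it is done.

```bash
ls; mkdir -p pics
python3 - <<'E'
from bench import robot, camrig, telemetry, hand_in
import cv2,numpy as np
print(telemetry.state(), robot.grip_point_offset)
for n in("top","side"):
    im=camrig.snapshot(n); cv2.imwrite(f"pics/{n}0.png",im[:,:,::-1])
    c=camrig.camera_info(n); print(n,c)
a=cv2.imread("pics/top0.png");b=cv2.imread("pics/side0.png")
cv2.imwrite("pics/top0b.png",cv2.resize(a,(800,600),interpolation=cv2.INTER_CUBIC))
cv2.imwrite("pics/side0b.png",cv2.resize(b,(800,600),interpolation=cv2.INTER_CUBIC))
E
```

```text
bench.py
jog.py
pics
{'time_s': 0.0, 'qpos': array([-1.34223883e+00,  3.78067557e-01,  7.96428673e-02,  1.27440251e+00,
       -7.82894485e-06,  1.46046075e+00]), 'qvel': array([-7.42286412e-04, -1.65026381e-03,  6.29702420e-05,  3.08829686e-04,
        2.87818244e-04, -6.00917231e-05]), 'effort': array([-1.95495886e-04, -4.63601482e+01,  2.69877648e+01,  2.06571358e-02,
       -2.62593676e-04, -8.80216646e-06]), 'position': array([ 0.191072  , -0.54200732,  0.40376453]), 'ee_rot': array([-3.09460171e+00, -5.29446454e-01,  2.00606258e-04]), 'contact_force': array([-0.71840118,  0.10571767,  1.08490096]), 'wrist_torque': array([ 0.02038369,  0.02062494, -0.02408397]), 'finger_force': 0.0, 'gripper_width': 0.08558649848218122} 0.1547
top {'fx': 467.20409602333547, 'fy': 467.20409602333547, 'cx': 254.65217971307467, 'cy': 193.75564161258364, 'world_from_camera': array([[ 0.00426875, -0.99435469,  0.10602136,  0.4724257 ],
       [-0.99998399, -0.00385095,  0.00414506,  0.07317535],
       [-0.00371338, -0.10603736, -0.99435521,  1.19401408],
       [ 0.        ,  0.        ,  0.        ,  1.        ]])}
side {'fx': 430.48745109077646, 'fy': 430.48745109077646, 'cx': 248.4807298315848, 'cy': 196.02588514969798, 'world_from_camera': array([[-0.95115333, -0.13414695,  0.27805023,  0.27515717],
       [-0.3076411 ,  0.33666703, -0.88995071,  1.07096579],
       [ 0.02577383, -0.93201926, -0.36149109,  0.46979599],
       [ 0.        ,  0.        ,  0.        ,  1.        ]])}
```

View pics/top0b.png

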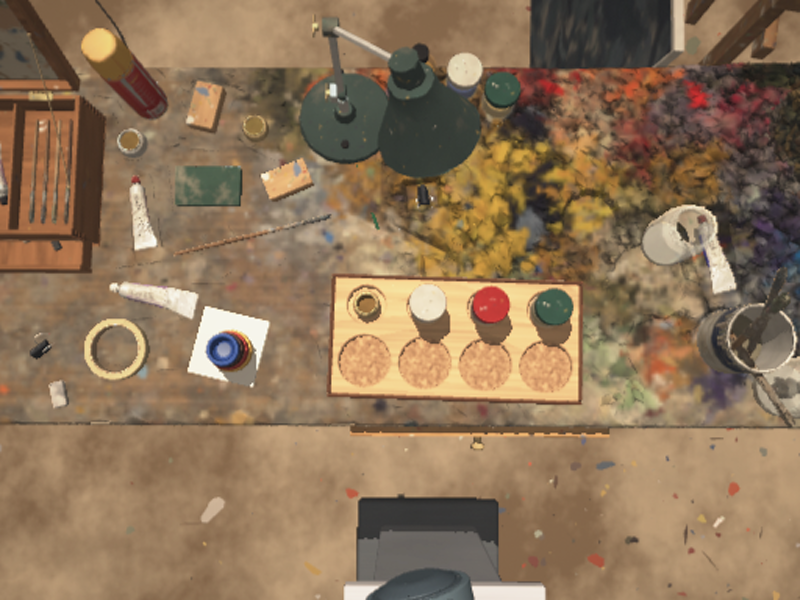

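View pics/side0b.png

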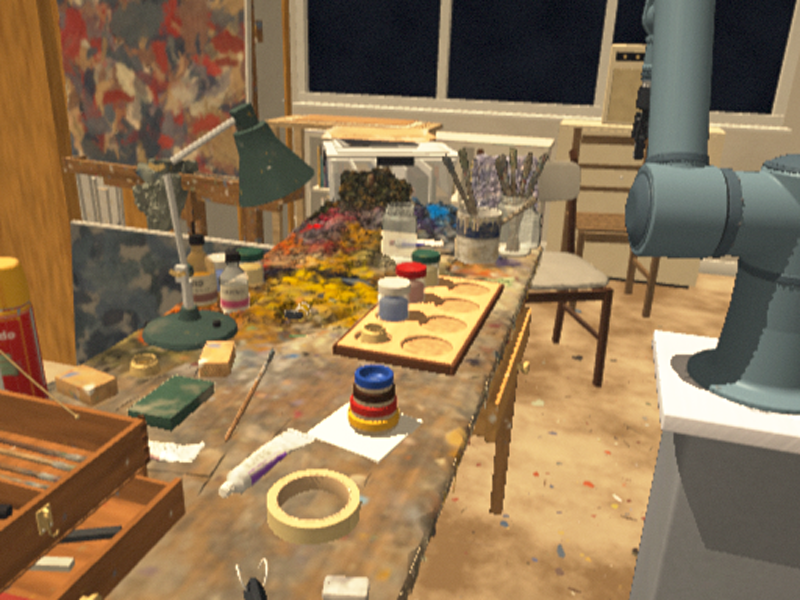

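```bash
cat > h.py <<'E'
from bench import robot, camrig, telemetry, hand_in
import numpy as np, cv2
from scipy.spatial.transform import Rotation as R
def ray(c,p):
    T=c["world_from_camera"]; d=T[:3,:3]@[(p[0]-c["cx"])/c["fx"],(p[1]-c["cy"])/c["fy"],1]
    return T[:3,3],d/np.linalg.norm(d)
def plane(c,p,z):
    o,d=ray(c,p); return o+d*(z-o[2])/d[2]
def tri(views):
    A=np.zeros((3,3));b=np.zeros(3);rs=[ray(c,p) for c,p in views]
    for o,d in rs: P=np.eye(3)-np.outer(d,d);A+=P;b+=P@o
    X=np.linalg.solve(A,b); return X,[np.linalg.norm(np.cross(X-o,d)) for o,d in rs]
def proj(c,X):
    T=c["world_from_camera"]; q=T[:3,:3].T@(np.asarray(X)-T[:3,3]); return np.array([c["fx"]*q[0]/q[2]+c["cx"],c["fy"]*q[1]/q[2]+c["cy"]])
def axes():
    s=telemetry.state(); M=R.from_rotvec(s["ee_rot"]).as_matrix(); return s,s["position"],M
def go(target,yaw=None):
    "tool-frame shift to world target of TCP; yaw = desired world angle of tool y (mod pi)"
    s,p,M=axes(); d=M.T@(np.asarray(target)-p); t=0
    cur=np.arctan2(M[1,1],M[0,1])
    if yaw is not None: t=-((yaw-cur+np.pi/2)%np.pi-np.pi/2)
    print("shift",d.round(4),"turn",round(t,3),"q6",s["qpos"][5].round(2),"tilt",M[:,2].round(3)); return d,t
E
python3 - <<'E'
from h import *
t,s=camrig.camera_info("top"),camrig.camera_info("side"); k=1/1.5625
f=lambda *p:(np.array(p)+.5)*k-.5
print("nest top plane",plane(t,f(225,350),.084), tri([(t,f(225,350)),(s,f(374,374))]))
for n,p in dict(w1=(365,360),w2=(425,363),w3=(485,365),w4=(545,367)).items(): print(n,plane(t,f(*p),.028))
print("corners",[plane(t,f(*p),.034).round(3) for p in((332,276),(580,284),(579,402),(331,395))])
_,p,M=axes();print(M.round(3))
c=camrig.camera_info("wrist");print(c, M.T@(c["world_from_camera"][:3,3]-p), (M.T@c["world_from_camera"][:3,:3]).round(3))
E
```

```text
nest top plane [0.51794766 0.34073981 0.084     ] (array([0.51893015, 0.34216006, 0.07908801]), [np.float64(0.0008114018720322869), np.float64(0.0008114018720322705)])
w1 [0.50524972 0.1305058  0.028     ]
w2 [0.50088374 0.03491668 0.028     ]
w3 [ 0.49810993 -0.06054456  0.028     ]
w4 [ 0.49533941 -0.15589256  0.028     ]
corners [array([0.639, 0.184, 0.034]), array([ 0.628, -0.213,  0.034]), array([ 0.441, -0.207,  0.034]), array([0.45 , 0.183, 0.034])]
[[ 0.943  0.332 -0.   ]
 [ 0.332 -0.943  0.002]
 [ 0.    -0.002 -1.   ]]
{'fx': 265.08120259273863, 'fy': 265.08120259273863, 'cx': 256.27903006737705, 'cy': 196.55834045706993, 'world_from_camera': array([[ 0.33190682, -0.8927886 , -0.30457574,  0.26864369],
       [-0.94331042, -0.31475271, -0.10533842, -0.51430493],
       [-0.0018211 ,  0.32227201, -0.94664536,  0.37294867],
       [ 0.        ,  0.        ,  0.        ,  1.        ]])} [ 0.08240413 -0.0003256   0.03093243] [[-0.    -0.947 -0.322]
 [ 1.    -0.    -0.   ]
 [ 0.    -0.322  0.947]]
```

```bash
python3 -c "
from h import *
go([.5,0,.42],np.arctan2(.999,.0346))"
```

```text
shift [ 0.4715 -0.4086 -0.0153] turn 0.373 q6 1.46 tilt [-0.     0.002 -1.   ]
```

The rows are not in the units I measure in: shifts go in shares of 0.6 m and turns go in shares of 120 degrees. I convert before sending: 0.38 m / 0.6 = 0.6333, 0.36 m / 0.6 = 0.6, 0.373 rad / 2.0944 = 0.1781.

```bash
python3 jog.py '[0.0667, -0.0583, -0.025, 0.0143, 0.1333, -0.1167, -0.025, 0.0286, 0.2, -0.1667, -0.025, 0.0477, 0.25, -0.2167, -0.025, 0.0668, 0.3, -0.26, -0.025, 0.0859, 0.35, -0.3, -0.025, 0.105, 0.4, -0.3467, -0.025, 0.1241, 0.45, -0.39, -0.025, 0.1432, 0.5, -0.4333, -0.025, 0.1576, 0.55, -0.4767, -0.025, 0.1781, 0.6, -0.52, -0.025, 0.1781, 0.6333, -0.55, -0.025, 0.1781]' 0.062; python3 -c "
from h import *
go([.5,0,.42],np.arctan2(.999,.0346))"
```

```text
time_s: 1.1
position: [0.4378, -0.1071, 0.4195]
ee_rot: [3.141, -0.054, -0.0]
contact_force: [0.3, -0.8, -0.7]
gripper_width: 0.0617
finger_force: 0.0
shift [ 0.0585 -0.1092 -0.0005] turn 0.0 q6 2.8 tilt [-0. -0. -1.]
```

In the tool's units: -0.109 m / 0.6 = -0.1817, -0.09 m / 0.6 = -0.15, -0.24 rad / 2.0944 = -0.1146.

```bash
python3 jog.py '[0.0333, -0.05, 0, -0.0573, 0.05, -0.1, 0, -0.1146, 0.0667, -0.15, 0, -0.1719, 0.0667, -0.1817, 0, -0.2292, 0.0667, -0.1817, 0, -0.2865, 0.0667, -0.1817, 0, -0.3438, 0.0667, -0.1817, 0, -0.4011, 0.0667, -0.1817, 0, -0.4584, 0.0667, -0.1817, 0, -0.5157, 0.0667, -0.1817, 0, -0.573, 0.0667, -0.1817, 0, -0.6303, 0.0667, -0.1817, 0, -0.6875]'
python3 jog.py '[0, 0, 0, -0.0573, 0, 0, 0, -0.1146, 0, 0, 0, -0.1719, 0, 0, 0, -0.2292, 0, 0, 0, -0.2865, 0, 0, 0, -0.3438, 0, 0, 0, -0.4011, 0, 0, 0, -0.4584, 0, 0, 0, -0.5157, 0, 0, 0, -0.573, 0, 0, 0, -0.6303, 0, 0, 0, -0.6875]'
python3 jog.py '[0, 0, 0, -0.0573, 0, 0, 0, -0.1146, 0, 0, 0, -0.1241, 0, 0, 0, -0.1241]'
python3 - <<'E'
from h import *
go([.5,0,.42],np.arctan2(.999,.0346))
im=camrig.snapshot("wrist");c=camrig.camera_info("wrist");np.save("w1.npy",c,allow_pickle=True)
cv2.imwrite("pics/w1.png",cv2.resize(im[:,:,::-1],(800,600),interpolation=cv2.INTER_CUBIC))
E
```

```text
time_s: 2.1
position: [0.4809, -0.0016, 0.4192]
ee_rot: [-2.39, -2.038, 0.001]
contact_force: [0.5, 0.3, -0.2]
gripper_width: 0.062
finger_force: 0.0
time_s: 3.1
position: [0.4809, -0.0016, 0.4192]
ee_rot: [-0.454, -3.108, 0.0]
contact_force: [0.7, -0.5, 0.6]
gripper_width: 0.0621
finger_force: 0.0
time_s: 3.43
position: [0.481, -0.0016, 0.4194]
ee_rot: [-0.059, -3.14, -0.0]
contact_force: [-0.8, -0.1, -0.8]
gripper_width: 0.062
finger_force: 0.0
shift [-0.019   0.0023 -0.0006] turn -0.003 q6 -0.1 tilt [-0.001  0.    -1.   ]
```

View pics/w1.png

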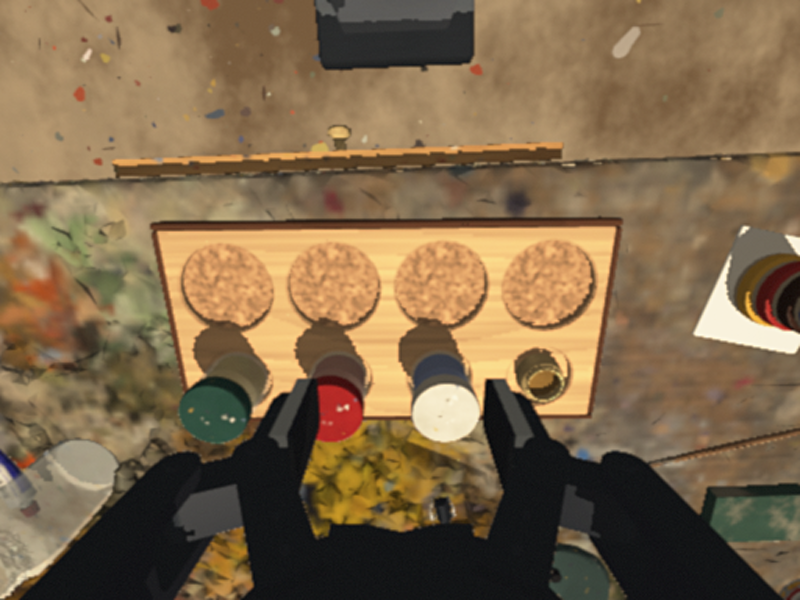

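Run:
```python
from h import *
c=np.load("w1.npy",allow_pickle=True).item(); t=camrig.camera_info("top"); f=lambda p:(np.array(p)+.5)/1.5625-.5
W=[(548.5,283),(441,283),(334,283.5),(227.5,285.5)]; Tp=[(365,360),(425,363),(485,365),(545,367)]
for a,b in zip(W,Tp): print(plane(c,f(a),.034).round(4),plane(t,f(b),.034).round(4),*[np.round(x,4) for x in tri([(c,f(a)),(t,f(b))])])
print("corners",[plane(c,f(p),.034).round(4) for p in((152,224),(621,220),(591,416))])
go([.518-.0,.34,.42])
```

```text
[0.5001 0.1289 0.034 ] [0.5051 0.1302 0.034 ] [0.5043 0.1317 0.0235] [0.0015 0.0015]
[0.4964 0.0336 0.034 ] [0.5007 0.0351 0.034 ] [0.501  0.0348 0.0178] [0.0003 0.0003]
[ 0.4931 -0.0613  0.034 ] [ 0.498  -0.0599  0.034 ] [ 0.4981 -0.0631  0.0169] [0.0013 0.0013]
[ 0.4913 -0.156   0.034 ] [ 0.4952 -0.1547  0.034 ] [ 0.4941 -0.1572  0.0282] [0.0018 0.0018]
corners [array([ 0.4351, -0.2104,  0.034 ]), array([0.4472, 0.1858, 0.034 ]), array([0.6391, 0.1815, 0.034 ])]
shift [-0.0239  0.3427 -0.0006] turn 0 q6 -0.1 tilt [-0.001 -0.    -1.   ]
```

```bash
python3 jog.py '[0, 0.0583, 0, 0, -0.0167, 0.1167, 0, 0, -0.0333, 0.175, 0, 0, -0.05, 0.2333, 0, 0, -0.0667, 0.2917, 0, 0, -0.0833, 0.35, 0.0167, 0, -0.0917, 0.4083, 0.0333, 0, -0.1, 0.4667, 0.0333, 0, -0.1, 0.5, 0.0333, 0, -0.1, 0.5, 0.0333, 0, -0.1, 0.5, 0.0333, 0]'
python3 - <<'E'
from h import *
im=camrig.snapshot("wrist");c=camrig.camera_info("wrist");np.save("w2.npy",c,allow_pickle=True)
cv2.imwrite("pics/w2.png",cv2.resize(im[0:300,130:490,::-1],(720,600),interpolation=cv2.INTER_CUBIC))
E
python3 jog.py '[0, 0.05, 0, 0, 0, 0.1, 0, 0, 0, 0.15, 0, 0, 0, 0.1667, 0, 0, 0, 0.1667, 0, 0]'
python3 - <<'E'
from h import *
im=camrig.snapshot("wrist");c=camrig.camera_info("wrist");np.save("w3.npy",c,allow_pickle=True)
cv2.imwrite("pics/w3.png",cv2.resize(im[0:300,50:410,::-1],(720,600),interpolation=cv2.INTER_CUBIC))
E
```

```text
time_s: 4.4
position: [0.5516, 0.2971, 0.399]
ee_rot: [-0.055, -3.14, 0.001]
contact_force: [-0.5, -0.2, 1.0]
gripper_width: 0.0621
finger_force: 0.0
time_s: 4.87
position: [0.5554, 0.3968, 0.3994]
ee_rot: [-0.056, -3.141, -0.0]
contact_force: [-0.7, -0.7, -0.0]
gripper_width: 0.0617
finger_force: 0.0
```

View pics/w2.png

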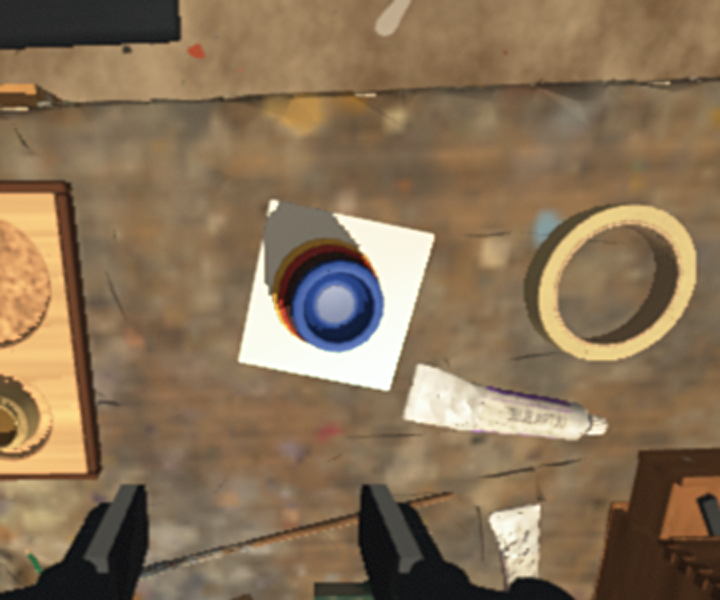

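View pics/w3.png

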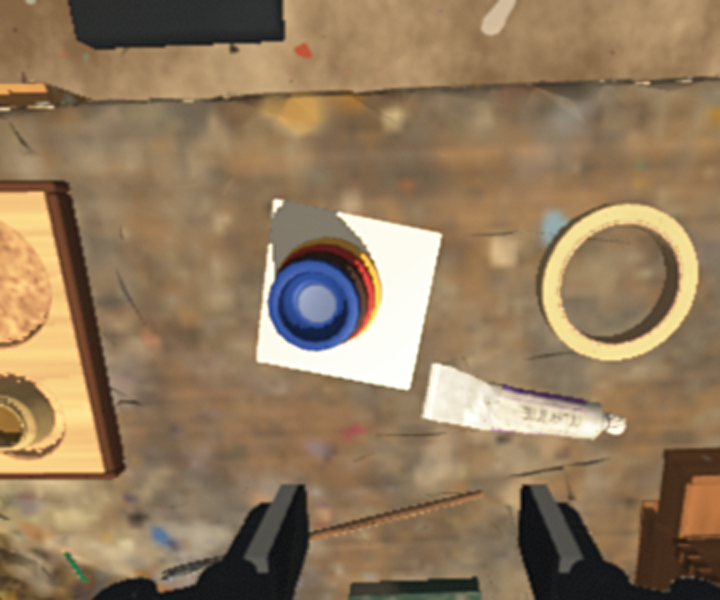

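Run:
```python
from h import *
c2,c3=[np.load(f"w{i}.npy",allow_pickle=True).item() for i in(2,3)]; f=lambda p,o:(np.array(p)+.5)/2-.5+[o,0]
t=camrig.camera_info("top")
v=[(c2,f((337,306),130)),(c3,f((315,305),50)),(t,(np.array([225,350])+.5)/1.5625-.5)]
print(tri(v[:2]),tri(v)); print([plane(*x,.084) for x in v])
# tile corner check and board front/right corners
print("tile",[plane(c2,f(p,130),.008).round(3) for p in((270,199),(434,234),(390,390),(239,361))])
print("board front-left, back-left",[plane(c,f(p,o),.034).round(4) for c,p,o in((c2,(70,182),130),(c2,(100,475),130),(c3,(69,182),50),(c3,(124,475),50))])
print("well1",plane(c2,f((-10,0),0),.034))
print("fingers",axes()[1])
go([.518,.341,.22])
```

```text
(array([0.51755297, 0.34293803, 0.07841891]), [np.float64(6.255485852573616e-05), np.float64(6.255485852554799e-05)]) (array([0.51797504, 0.34277287, 0.07667731]), [np.float64(0.00042838390310160615), np.float64(0.000265284918147078), np.float64(0.00037894186479227364)])
[array([0.5166517 , 0.34209221, 0.084     ]), array([0.51660299, 0.34401114, 0.084     ]), array([0.51794766, 0.34073981, 0.084     ])]
tile [array([0.46 , 0.31 , 0.008]), array([0.485, 0.416, 0.008]), array([0.591, 0.392, 0.008]), array([0.566, 0.285, 0.008])]
board front-left, back-left [array([0.4467, 0.1921, 0.034 ]), array([0.6383, 0.1847, 0.034 ]), array([0.4472, 0.1971, 0.034 ]), array([0.639 , 0.1884, 0.034 ])]
well1 [0.35036213 0.02467155 0.034     ]
fingers [0.55559805 0.39547932 0.39953554]
shift [ 0.0356 -0.0557  0.1796] turn 0 q6 0.56 tilt [ 0.    -0.001 -1.   ]
```

In the tool's units: 0.136 m / 0.6 = 0.2267, 0.11 m / 0.6 = 0.1833.

```bash
python3 jog.py '[0.025, -0.0333, 0.0333, 0, 0.0633, -0.0883, 0.0833, 0, 0.0633, -0.0883, 0.1333, 0, 0.0633, -0.0883, 0.1833, 0, 0.0633, -0.0883, 0.2267, 0, 0.0633, -0.0883, 0.2267, 0, 0.0633, -0.0883, 0.2267, 0]'
python3 - <<'E'
from h import *
go([.5175,.3425,.22])
im=camrig.snapshot("wrist");s=camrig.snapshot("side")
a=cv2.resize(im[60:360,100:400,::-1],(400,400),interpolation=cv2.INTER_CUBIC)
p=(240,238);b=cv2.resize(s[p[1]-75:p[1]+75,p[0]-75:p[0]+75,::-1],(400,400),interpolation=cv2.INTER_CUBIC)
cv2.imwrite("pics/a4.png",np.hstack([a,b]))
E
```

```text
time_s: 5.5
position: [0.5149, 0.3422, 0.263]
ee_rot: [-0.06, -3.138, 0.004]
contact_force: [-0.5, -0.1, 1.2]
gripper_width: 0.0619
finger_force: 0.0
shift [-0.0027  0.0005  0.043 ] turn 0 q6 0.52 tilt [-0.003 -0.002 -1.   ]
```

View pics/a4.png

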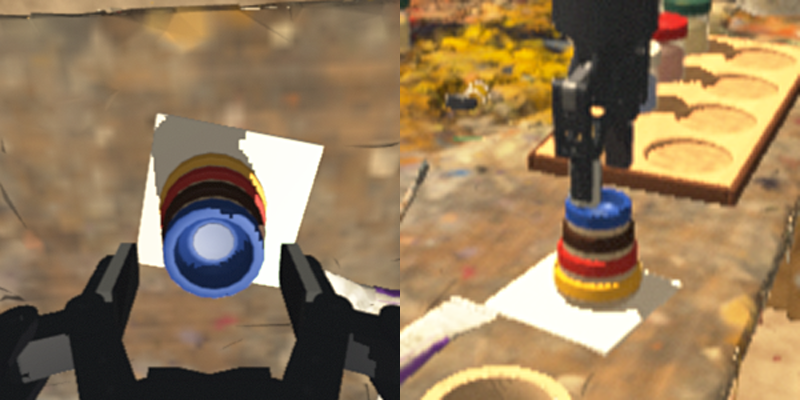

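In the tool's units: 0.021 m / 0.6 = 0.035, -0.002 m / 0.6 = -0.0033.

```bash
python3 jog.py '[-0.0017, 0.0025, 0, 0, -0.0033, 0.0047, 0, 0, -0.0033, 0.0047, 0.0167, 0, -0.0033, 0.0047, 0.035, 0, -0.0033, 0.0047, 0.035, 0, -0.0033, 0.0047, 0.035, 0]'; python3 jog.py '[0, 0, 0, 0, 0, 0, 0, 0, 0, 0, 0, 0]' 0.054; python3 jog.py '[0, 0, 0, 0, 0, 0, 0, 0, 0, 0, 0, 0, 0, 0, 0, 0, 0, 0, 0, 0]' 0.045
```

```text
time_s: 6.1
position: [0.5168, 0.3468, 0.241]
ee_rot: [-0.056, -3.138, 0.003]
contact_force: [0.5, -0.3, -0.1]
gripper_width: 0.0619
finger_force: 0.0
time_s: 6.35
position: [0.5177, 0.3471, 0.2429]
ee_rot: [0.056, 3.141, -0.0]
contact_force: [-0.4, -0.7, -0.2]
gripper_width: 0.0541
finger_force: 0.2
time_s: 6.77
position: [0.5177, 0.3471, 0.2435]
ee_rot: [0.056, 3.14, 0.0]
contact_force: [-1.2, -2.2, 5.1]
gripper_width: 0.0477
finger_force: 61.7
```

In the tool's units: -0.06 m / 0.6 = -0.1, -0.04 m / 0.6 = -0.0667.

```bash
python3 jog.py '[0, 0, -0.0083, 0, 0, 0, -0.0167, 0, 0, 0, -0.0333, 0, 0, 0, -0.0667, 0, 0, 0, -0.1, 0, 0, 0, -0.1, 0, 0, 0, -0.1, 0]'
python3 - <<'E'
from h import *
s=camrig.snapshot("side");im=camrig.snapshot("wrist");c=camrig.camera_info("wrist");np.save("w5.npy",c,allow_pickle=True)
go([.5,.0348,.30])
a=cv2.resize(im[60:360,100:400,::-1],(400,400),interpolation=cv2.INTER_CUBIC)
p=(240,223);b=cv2.resize(s[p[1]-75:p[1]+75,p[0]-75:p[0]+75,::-1],(400,400),interpolation=cv2.INTER_CUBIC)
cv2.imwrite("pics/a5.png",np.hstack([a,b]))
E
```

```text
time_s: 7.35
position: [0.5184, 0.3476, 0.3044]
ee_rot: [0.056, 3.138, 0.003]
contact_force: [0.8, -0.2, -1.1]
gripper_width: 0.0478
finger_force: 61.9
shift [ 0.0062 -0.3127  0.0021] turn 0 q6 0.52 tilt [-0.001 -0.    -1.   ]
```

View pics/a5.png

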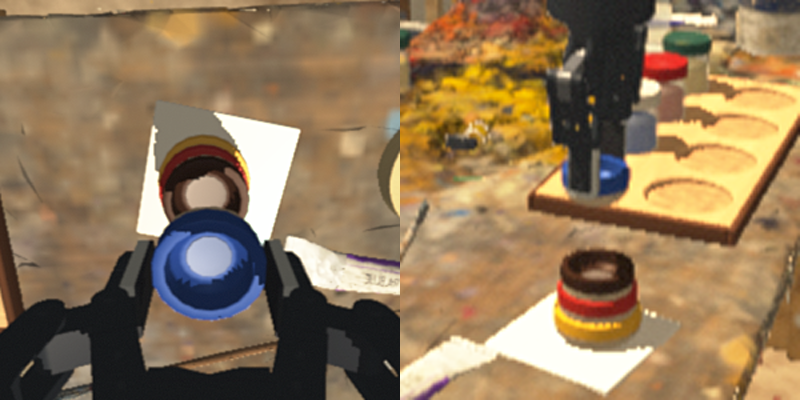

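In the tool's units: -0.313 m / 0.6 = -0.5217, -0.29 m / 0.6 = -0.4833.

```bash
python3 jog.py '[0, -0.0333, 0, 0, 0.0033, -0.1, 0, 0, 0.005, -0.1667, 0, 0, 0.0067, -0.2333, 0, 0, 0.0083, -0.3, 0, 0, 0.01, -0.3667, 0, 0, 0.01, -0.4333, 0, 0, 0.01, -0.4833, 0, 0, 0.01, -0.5217, 0, 0, 0.01, -0.5217, 0, 0, 0.01, -0.5217, 0, 0, 0.01, -0.5217, 0, 0]'
python3 - <<'E'
from h import *
im=camrig.snapshot("wrist");c=camrig.camera_info("wrist");np.save("w6.npy",c,allow_pickle=True)
go([.5,.0348,.25],np.arctan2(.999,.0346))
cv2.imwrite("pics/w6.png",cv2.resize(im[:,:,::-1],(800,600),interpolation=cv2.INTER_CUBIC))
E
```

```text
time_s: 8.45
position: [0.5, 0.0349, 0.3018]
ee_rot: [-0.056, -3.139, -0.001]
contact_force: [-0.7, 1.0, -0.6]
gripper_width: 0.0479
finger_force: 62.0
shift [ 0.     -0.0005  0.052 ] turn -0.0 q6 -0.02 tilt [-0.001  0.    -1.   ]
```

View pics/w6.png

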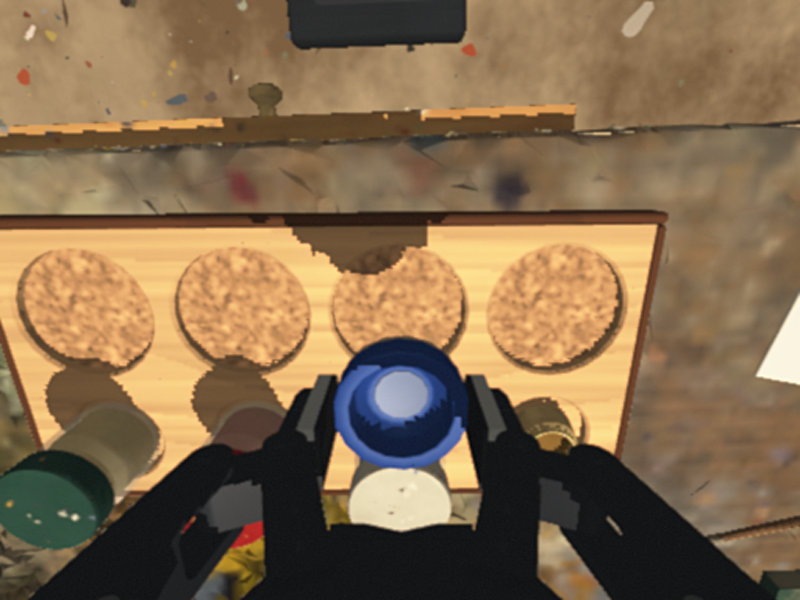

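Run:
```python
from h import *
c=np.load("w6.npy",allow_pickle=True).item(); f=lambda p:(np.array(p)+.5)/1.5625-.5
P=[]
for q in((556,308),(243,309.5),(86,312)): P.append(plane(c,f(q),.034)); print(P[-1].round(4), (c["fx"]*.082/.27*1.5625).round(0))
print([plane(c,f(p),.034).round(4) for p in((0,228),(663,223))], "well2", plane(c,f((399.5,308.7)),.034).round(4))
```

```text
Traceback (most recent call last):
AttributeError: 'float' object has no attribute 'round'
```

Run:
```python
from h import *
c=np.load("w6.npy",allow_pickle=True).item(); f=lambda p:(np.array(p)+.5)/1.5625-.5
for q in((556,308),(399.5,308.7),(243,309.5),(86,312)): print(plane(c,f(q),.034).round(4))
print([plane(c,f(p),.034).round(4) for p in((0,228),(663,223))])
# finger/saucer check: blue rim centre, on tool axis?
t=camrig.camera_info("top");im=camrig.snapshot("top");cv2.imwrite("pics/t6.png",cv2.resize(im[160:270,200:380,::-1],(720,440),interpolation=cv2.INTER_CUBIC))
```

```text
[0.5004 0.1295 0.034 ]
[0.4975 0.0347 0.034 ]
[ 0.4946 -0.06    0.034 ]
[ 0.4928 -0.1555  0.034 ]
[array([ 0.441 , -0.1901,  0.034 ]), array([0.4515, 0.1856, 0.034 ])]
```

View pics/t6.png

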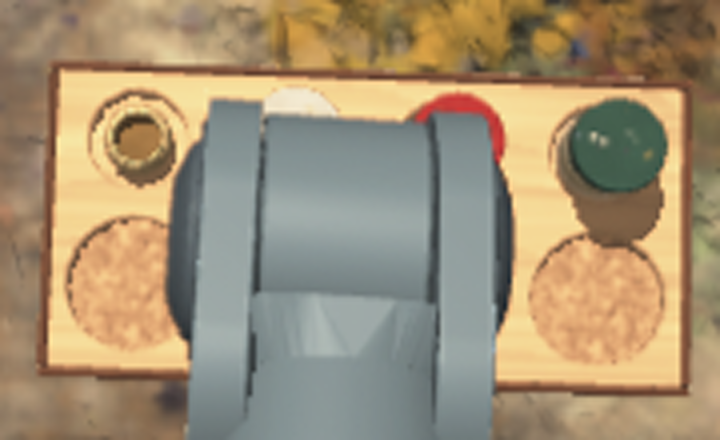

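```bash
python3 jog.py '[0.0017, 0, 0.05, 0, 0.0017, 0, 0.1, 0, 0.0017, 0, 0.1333, 0, 0.0017, 0, 0.1467, 0, 0.0017, 0, 0.15, 0, 0.0017, 0, 0.15, 0, 0.0017, 0, 0.15, 0]'; python3 jog.py '[0, 0, 0.0017, 0, 0, 0, 0.0033, 0, 0, 0, 0.005, 0, 0, 0, 0.005, 0]'
```

```text
time_s: 9.13
position: [0.5003, 0.0349, 0.2138]
ee_rot: [0.055, 3.139, -0.0]
contact_force: [0.1, 0.0, 0.0]
gripper_width: 0.048
finger_force: 62.1
time_s: 9.47
position: [0.4996, 0.0345, 0.21]
ee_rot: [0.056, 3.14, -0.0]
contact_force: [0.2, 0.6, -0.3]
gripper_width: 0.0479
finger_force: 62.1
```

In the tool's units: 0.0015 m / 0.6 = 0.0025, 0.001 m / 0.6 = 0.0017.

```bash
for i in 1 2 3 ; do :; done; python3 jog.py '[0, 0, 0.0008, 0, 0, 0, 0.0017, 0, 0, 0, 0.0025, 0, 0, 0, 0.0025, 0]'; python3 jog.py '[0, 0, 0.0008, 0, 0, 0, 0.0017, 0, 0, 0, 0.0025, 0, 0, 0, 0.0025, 0]'
```

```text
time_s: 9.8
position: [0.4994, 0.0345, 0.2081]
ee_rot: [-0.056, -3.141, 0.0]
contact_force: [0.2, -0.2, -0.4]
gripper_width: 0.0482
finger_force: 62.1
time_s: 10.13
position: [0.4994, 0.0345, 0.2075]
ee_rot: [0.056, 3.141, -0.0]
contact_force: [-3.1, -0.4, 8.5]
gripper_width: 0.048
finger_force: 63.0
```

In the tool's units: 0.295 m / 0.6 = 0.4917, 0.26 m / 0.6 = 0.4333.

```bash
python3 jog.py '[0, 0, 0, 0, 0, 0, 0, 0, 0, 0, 0, 0, 0, 0, 0, 0]' 0.06; python3 jog.py '[0, 0, -0.0167, 0, 0, 0, -0.05, 0, 0, 0, -0.1, 0, 0, 0, -0.1583, 0, 0, 0.05, -0.1833, 0, 0, 0.1, -0.1833, 0, 0, 0.1667, -0.1833, 0, 0, 0.2333, -0.1833, 0, 0, 0.3, -0.1833, 0, -0.0083, 0.3667, -0.1833, 0, -0.0167, 0.4333, -0.1833, 0, -0.025, 0.4917, -0.1833, 0]' 0.068
python3 - <<'E'
from h import *
go([.5172,.345,.24])
im=camrig.snapshot("wrist");s=camrig.snapshot("side")
a=cv2.resize(im[60:360,100:400,::-1],(400,400),interpolation=cv2.INTER_CUBIC)
b=cv2.resize(s[130:280,180:330,::-1],(400,400),interpolation=cv2.INTER_CUBIC)
cv2.imwrite("pics/a7.png",np.hstack([a,b]))
E
```

```text
time_s: 10.47
position: [0.4995, 0.0345, 0.2066]
ee_rot: [-0.056, -3.141, 0.0]
contact_force: [0.0, -0.3, -0.2]
gripper_width: 0.0599
finger_force: 0.0
time_s: 11.47
position: [0.5246, 0.3314, 0.3175]
ee_rot: [0.054, 3.14, 0.001]
contact_force: [1.2, -0.0, 0.2]
gripper_width: 0.0675
finger_force: 0.0
shift [0.0079 0.0133 0.0775] turn 0 q6 0.5 tilt [ 0.001  0.001 -1.   ]
```

View pics/a7.png

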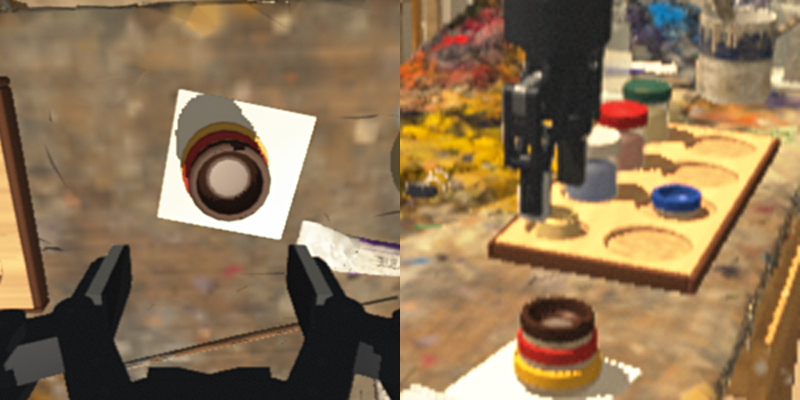

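In the tool's units: 0.06 m / 0.6 = 0.1, 0.055 m / 0.6 = 0.0917.

```bash
python3 jog.py '[0.0067, 0.0117, 0.0167, 0, 0.0133, 0.0217, 0.0333, 0, 0.0133, 0.0217, 0.0667, 0, 0.0133, 0.0217, 0.0917, 0, 0.0133, 0.0217, 0.1, 0, 0.0133, 0.0217, 0.1, 0, 0.0133, 0.0217, 0.1, 0, 0.0133, 0.0217, 0.1, 0]'; python3 -c "
from h import *
go([.517,.345,.2245])"
```

```text
time_s: 12.23
position: [0.5178, 0.3418, 0.2576]
ee_rot: [0.057, 3.14, 0.001]
contact_force: [-0.0, 1.0, 0.5]
gripper_width: 0.068
finger_force: 0.0
shift [0.0009 0.0032 0.0331] turn 0 q6 0.52 tilt [ 0.001  0.    -1.   ]
```

In the tool's units: 0.033 m / 0.6 = 0.055, 0.015 m / 0.6 = 0.025.

```bash
python3 jog.py '[0.0017, 0.0033, 0, 0, 0.0017, 0.0053, 0, 0, 0.0017, 0.0053, 0.025, 0, 0.0017, 0.0053, 0.055, 0, 0.0017, 0.0053, 0.055, 0, 0.0017, 0.0053, 0.055, 0]'; python3 jog.py '[0, 0, 0, 0, 0, 0, 0, 0, 0, 0, 0, 0]' 0.06; python3 jog.py '[0, 0, 0, 0, 0, 0, 0, 0, 0, 0, 0, 0, 0, 0, 0, 0, 0, 0, 0, 0]' 0.05
```

```text
time_s: 12.73
position: [0.516, 0.3452, 0.2232]
ee_rot: [-0.056, -3.139, 0.002]
contact_force: [0.0, -0.4, 0.5]
gripper_width: 0.0677
finger_force: 0.0
time_s: 12.98
position: [0.5171, 0.3457, 0.2249]
ee_rot: [0.056, 3.139, 0.002]
contact_force: [0.0, -0.8, -0.3]
gripper_width: 0.0603
finger_force: 0.0
time_s: 13.4
position: [0.517, 0.3455, 0.2255]
ee_rot: [0.056, 3.139, 0.001]
contact_force: [-0.9, -0.3, 6.8]
gripper_width: 0.0544
finger_force: 61.8
```

In the tool's units: -0.2 m / 0.6 = -0.3333, -0.18 m / 0.6 = -0.3.

```bash
python3 jog.py '[0, 0, -0.0083, 0, 0, 0, -0.0167, 0, 0, 0, -0.05, 0, 0, 0, -0.1, 0, 0, 0, -0.1333, 0, 0, -0.05, -0.1333, 0, 0, -0.1, -0.1333, 0, 0, -0.1667, -0.1333, 0, 0, -0.2333, -0.1333, 0, 0, -0.3, -0.1333, 0, 0, -0.3333, -0.1333, 0, 0, -0.3333, -0.1333, 0]'; python3 -c "
from h import *
go([.5025,.130,.2135],np.arctan2(.999,.0346))"
```

```text
time_s: 14.4
position: [0.5091, 0.1418, 0.3042]
ee_rot: [-0.065, -3.141, 0.003]
contact_force: [0.1, -0.3, -0.5]
gripper_width: 0.0539
finger_force: 63.3
shift [ 0.0061 -0.0119  0.0907] turn -0.006 q6 0.19 tilt [-0.    -0.002 -1.   ]
```

In the tool's units: 0.088 m / 0.6 = 0.1467, 0.06 m / 0.6 = 0.1.

```bash
python3 jog.py '[0.005, -0.01, 0, 0, 0.01, -0.02, 0.05, 0, 0.01, -0.02, 0.1, 0, 0.01, -0.02, 0.1333, 0, 0.01, -0.02, 0.1467, 0, 0.01, -0.02, 0.1467, 0, 0.01, -0.02, 0.1467, 0, 0.01, -0.02, 0.1467, 0]'; python3 -c "
from h import *
go([.5025,.130,.2075],np.arctan2(.999,.0346))"
```

```text
time_s: 15.07
position: [0.5039, 0.1342, 0.2171]
ee_rot: [0.055, 3.138, 0.001]
contact_force: [0.0, 0.1, -0.3]
gripper_width: 0.0539
finger_force: 63.3
shift [ 0.0013 -0.0043  0.0096] turn -0.0 q6 0.17 tilt [ 0.003  0.    -1.   ]
```

In the tool's units: 0.0065 m / 0.6 = 0.0108, 0.006 m / 0.6 = 0.01.

```bash
python3 jog.py '[0.0017, -0.0033, 0, 0, 0.0017, -0.0067, 0.0033, 0, 0.0017, -0.0067, 0.0067, 0, 0.0017, -0.0067, 0.01, 0, 0.0017, -0.0067, 0.0108, 0, 0.0017, -0.0067, 0.0108, 0]'; python3 jog.py '[0, 0, 0.0008, 0, 0, 0, 0.0017, 0, 0, 0, 0.0025, 0, 0, 0, 0.0025, 0]'
```

```text
time_s: 15.57
position: [0.5017, 0.1297, 0.209]
ee_rot: [-0.056, -3.141, 0.0]
contact_force: [0.7, 0.1, -0.3]
gripper_width: 0.0542
finger_force: 63.3
time_s: 15.9
position: [0.5019, 0.1297, 0.2077]
ee_rot: [0.056, 3.141, -0.0]
contact_force: [-0.5, -0.4, -0.8]
gripper_width: 0.0535
finger_force: 63.3
```

In the tool's units: 0.0015 m / 0.6 = 0.0025, 0.001 m / 0.6 = 0.0017.

```bash
python3 jog.py '[0, 0, 0.0008, 0, 0, 0, 0.0017, 0, 0, 0, 0.0025, 0, 0, 0, 0.0025, 0]'
```

```text
time_s: 16.23
position: [0.5018, 0.1298, 0.2076]
ee_rot: [0.056, 3.14, -0.0]
contact_force: [-4.9, -1.0, 12.1]
gripper_width: 0.0537
finger_force: 64.6
```

In the tool's units: 0.21 m / 0.6 = 0.35, 0.19 m / 0.6 = 0.3167.

```bash
python3 jog.py '[0, 0, 0, 0, 0, 0, 0, 0, 0, 0, 0, 0, 0, 0, 0, 0]' 0.066; python3 jog.py '[0, 0, -0.0167, 0, 0, 0, -0.05, 0, 0, 0, -0.1, 0, 0, 0.05, -0.1333, 0, 0, 0.1167, -0.1333, 0, 0, 0.1833, -0.1333, 0, -0.0067, 0.25, -0.1167, 0, -0.0167, 0.3167, -0.0833, 0, -0.0167, 0.35, -0.075, 0, -0.0167, 0.35, -0.075, 0, -0.0167, 0.35, -0.075, 0, -0.0167, 0.35, -0.075, 0]' 0.074
python3 - <<'E'
from h import *
go([.517,.345,.2065])
im=camrig.snapshot("wrist");c=camrig.camera_info("wrist");s=camrig.snapshot("side")
hsv=cv2.cvtColor(im,cv2.COLOR_RGB2HSV)
m=cv2.inRange(hsv,(0,130,60),(9,255,255))|cv2.inRange(hsv,(172,130,60),(180,255,255)); m[:60]=0;m[260:]=0;m[:,:180]=0;m[:,340:]=0
n,l,st,ce=cv2.connectedComponentsWithStats(m);print(st[1:][st[1:,4]>30])
a=cv2.resize(im[60:360,100:400,::-1],(400,400),interpolation=cv2.INTER_CUBIC)
b=cv2.resize(s[130:280,180:330,::-1],(400,400),interpolation=cv2.INTER_CUBIC)
cv2.imwrite("pics/a8.png",np.hstack([a,b]))
E
```

```text
time_s: 16.57
position: [0.5018, 0.1297, 0.206]
ee_rot: [-0.056, -3.141, 0.0]
contact_force: [0.4, -1.2, -0.2]
gripper_width: 0.066
finger_force: 0.0
time_s: 17.57
position: [0.5193, 0.3388, 0.2516]
ee_rot: [-0.056, -3.141, 0.001]
contact_force: [0.1, 0.4, 0.2]
gripper_width: 0.0742
finger_force: 0.0
shift [0.0025 0.0061 0.0451] turn 0 q6 0.51 tilt [-0.    -0.001 -1.   ]
[[ 222  182   84   78 3929]]
```

View pics/a8.png

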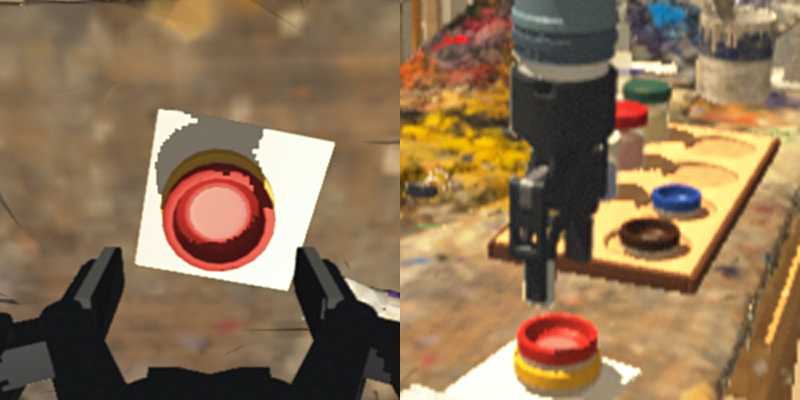

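In the tool's units: 0.046 m / 0.6 = 0.0767, 0.035 m / 0.6 = 0.0583.

```bash
python3 jog.py '[0.0033, 0.005, 0.0167, 0, 0.0033, 0.0092, 0.0333, 0, 0.0033, 0.0092, 0.0583, 0, 0.0033, 0.0092, 0.0767, 0, 0.0033, 0.0092, 0.0767, 0, 0.0033, 0.0092, 0.0767, 0]'; python3 jog.py '[0, 0, 0, 0, 0, 0, 0, 0, 0, 0, 0, 0]' 0.066; python3 jog.py '[0, 0, 0, 0, 0, 0, 0, 0, 0, 0, 0, 0, 0, 0, 0, 0, 0, 0, 0, 0]' 0.056
```

```text
time_s: 18.17
position: [0.5168, 0.3442, 0.2038]
ee_rot: [-0.057, -3.138, 0.003]
contact_force: [0.7, -0.7, 0.5]
gripper_width: 0.074
finger_force: 0.0
time_s: 18.42
position: [0.518, 0.345, 0.206]
ee_rot: [0.056, 3.14, 0.001]
contact_force: [-0.2, 0.0, 0.7]
gripper_width: 0.0664
finger_force: 0.0
time_s: 18.83
position: [0.5179, 0.3449, 0.2069]
ee_rot: [0.056, 3.139, 0.001]
contact_force: [-1.9, -1.8, 6.2]
gripper_width: 0.06
finger_force: 63.3
```

The rows are not in the units I measure in: shifts go in shares of 0.6 m and turns go in shares of 120 degrees. I convert before sending: -0.23 m / 0.6 = -0.3833, -0.21 m / 0.6 = -0.35.

```bash
python3 jog.py '[0, 0, -0.0083, 0, 0, 0, -0.0167, 0, 0, 0, -0.05, 0, 0, 0, -0.1, 0, 0, 0, -0.15, 0, 0, -0.05, -0.1583, 0, 0, -0.1, -0.1583, 0, 0, -0.1667, -0.1583, 0, 0, -0.2333, -0.1583, 0, 0, -0.3, -0.1583, 0, 0, -0.35, -0.1583, 0, 0, -0.3833, -0.1583, 0]'; python3 jog.py '[0, -0.05, 0, 0, 0, -0.1167, 0, 0, 0.0033, -0.1833, 0, 0, 0.0067, -0.25, 0, 0, 0.01, -0.2833, 0, 0, 0.01, -0.2917, 0, 0, 0.01, -0.2917, 0, 0, 0.01, -0.2917, 0, 0]';  python3 -c "
from h import *
go([.496,-.0605,.2135],np.arctan2(.999,.0346))"
```

```text
time_s: 19.83
position: [0.5088, 0.1122, 0.3006]
ee_rot: [0.06, 3.141, -0.002]
contact_force: [0.5, 0.3, -1.0]
gripper_width: 0.0596
finger_force: 65.1
time_s: 20.5
position: [0.4971, -0.0593, 0.3004]
ee_rot: [0.056, 3.141, 0.001]
contact_force: [-0.4, 0.2, -0.9]
gripper_width: 0.0599
finger_force: 65.2
shift [ 0.001  -0.0013  0.0869] turn -0.001 q6 -0.21 tilt [ 0.     0.001 -1.   ]
```

In the tool's units: 0.088 m / 0.6 = 0.1467, 0.086 m / 0.6 = 0.1433.

```bash
python3 jog.py '[0.0017, -0.0017, 0.05, 0, 0.0017, -0.0017, 0.1, 0, 0.0017, -0.0017, 0.1333, 0, 0.0017, -0.0017, 0.1433, 0, 0.0017, -0.0017, 0.1467, 0, 0.0017, -0.0017, 0.1467, 0, 0.0017, -0.0017, 0.1467, 0]';python3 jog.py '[0, 0, 0.0017, 0, 0, 0, 0.0042, 0, 0, 0, 0.005, 0, 0, 0, 0.005, 0]'; python3 jog.py '[0, 0, 0.0008, 0, 0, 0, 0.0017, 0, 0, 0, 0.0025, 0, 0, 0, 0.0025, 0]'
```

```text
time_s: 21.08
position: [0.497, -0.0603, 0.2135]
ee_rot: [0.054, 3.139, -0.001]
contact_force: [0.2, -0.2, -0.4]
gripper_width: 0.06
finger_force: 65.2
time_s: 21.42
position: [0.4961, -0.0608, 0.2095]
ee_rot: [0.056, 3.14, -0.0]
contact_force: [0.6, 0.1, -0.8]
gripper_width: 0.0596
finger_force: 65.2
time_s: 21.75
position: [0.4959, -0.0607, 0.2076]
ee_rot: [-0.056, -3.141, 0.0]
contact_force: [0.2, 0.1, -1.6]
gripper_width: 0.0593
finger_force: 65.2
```

In the tool's units: 0.0015 m / 0.6 = 0.0025, 0.001 m / 0.6 = 0.0017.

```bash
python3 jog.py '[0, 0, 0.0008, 0, 0, 0, 0.0017, 0, 0, 0, 0.0025, 0, 0, 0, 0.0025, 0]'
```

```text
time_s: 22.08
position: [0.496, -0.0607, 0.2069]
ee_rot: [0.056, 3.141, -0.0]
contact_force: [-2.1, 0.6, 6.1]
gripper_width: 0.0596
finger_force: 66.0
```

In the tool's units: 0.3 m / 0.6 = 0.5, -0.08 m / 0.6 = -0.1333.

```bash
python3 jog.py '[0, 0, 0, 0, 0, 0, 0, 0, 0, 0, 0, 0, 0, 0, 0, 0]' 0.072; python3 jog.py '[0, 0, -0.0167, 0, 0, 0, -0.05, 0, 0, 0, -0.1, 0, 0, 0.05, -0.1333, 0, 0, 0.1167, -0.1333, 0, 0, 0.1833, -0.1333, 0, 0, 0.25, -0.1333, 0, 0, 0.3167, -0.1333, 0, 0, 0.3833, -0.1333, 0, 0, 0.45, -0.1333, 0, 0, 0.5, -0.1333, 0, 0, 0.5, -0.1333, 0]' 0.08;python3 jog.py '[-0.005, 0.05, 0, 0, -0.01, 0.1, 0.0333, 0, -0.0133, 0.15, 0.05, 0, -0.0133, 0.175, 0.0733, 0, -0.0133, 0.175, 0.0733, 0, -0.0133, 0.175, 0.0733, 0, -0.0133, 0.175, 0.0733, 0]'
python3 - <<'E'
from h import *
go([.5175,.345,.1885])
im=camrig.snapshot("wrist");s=camrig.snapshot("side")
hsv=cv2.cvtColor(im,cv2.COLOR_RGB2HSV)
m=cv2.inRange(hsv,(18,130,80),(32,255,255)); m[:60]=0;m[260:]=0;m[:,:180]=0;m[:,340:]=0
n,l,st,ce=cv2.connectedComponentsWithStats(m);print(st[1:][st[1:,4]>30])
a=cv2.resize(im[60:360,100:400,::-1],(400,400),interpolation=cv2.INTER_CUBIC)
b=cv2.resize(s[130:280,180:330,::-1],(400,400),interpolation=cv2.INTER_CUBIC)
cv2.imwrite("pics/a9.png",np.hstack([a,b]))
E
```

```text
time_s: 22.42
position: [0.4961, -0.0607, 0.2061]
ee_rot: [0.056, 3.141, -0.0]
contact_force: [-0.6, 0.7, -0.3]
gripper_width: 0.0722
finger_force: 0.0
time_s: 23.42
position: [0.5067, 0.2441, 0.287]
ee_rot: [0.046, 3.139, 0.005]
contact_force: [0.2, -1.0, 0.7]
gripper_width: 0.08
finger_force: 0.0
time_s: 24.0
position: [0.5186, 0.3428, 0.2428]
ee_rot: [0.057, 3.141, -0.001]
contact_force: [0.1, -0.0, -0.2]
gripper_width: 0.08
finger_force: 0.0
shift [0.0012 0.0022 0.0543] turn 0 q6 0.52 tilt [ 0.    -0.001 -1.   ]
[[ 204   60   52   27  867]
 [ 214  176   89   84 4122]]
```

View pics/a9.png

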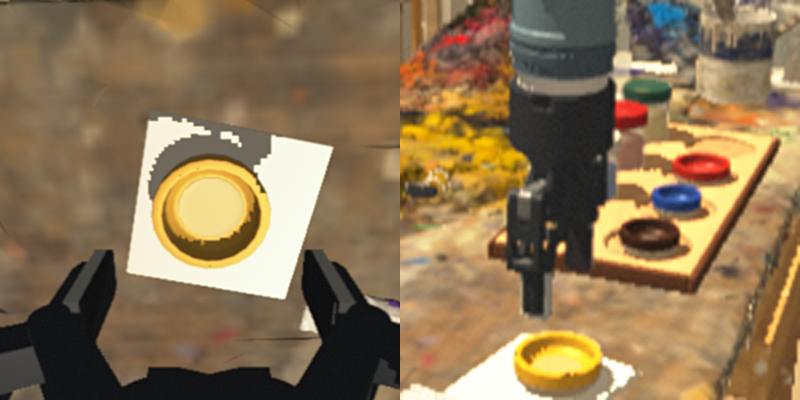

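In the tool's units: 0.057 m / 0.6 = 0.095, 0.045 m / 0.6 = 0.075.

```bash
python3 jog.py '[0, 0.0025, 0.0167, 0, 0, 0.0025, 0.05, 0, 0, 0.0025, 0.075, 0, 0, 0.0025, 0.095, 0, 0, 0.0025, 0.095, 0, 0, 0.0025, 0.095, 0]'; python3 jog.py '[0, 0, 0, 0, 0, 0, 0, 0, 0, 0, 0, 0]' 0.072; python3 jog.py '[0, 0, 0, 0, 0, 0, 0, 0, 0, 0, 0, 0, 0, 0, 0, 0, 0, 0, 0, 0]' 0.062
```

```text
time_s: 24.6
position: [0.5182, 0.3445, 0.1845]
ee_rot: [-0.057, -3.139, 0.002]
contact_force: [-0.4, 0.3, -0.4]
gripper_width: 0.0798
finger_force: 0.0
time_s: 24.85
position: [0.5191, 0.3453, 0.1862]
ee_rot: [0.057, 3.139, 0.001]
contact_force: [1.3, -0.3, 0.3]
gripper_width: 0.0718
finger_force: 0.2
time_s: 25.27
position: [0.519, 0.3453, 0.1872]
ee_rot: [0.056, 3.139, 0.0]
contact_force: [-2.9, -2.2, 7.5]
gripper_width: 0.0659
finger_force: 65.3
```

In the tool's units: -0.23 m / 0.6 = -0.3833, -0.21 m / 0.6 = -0.35.

```bash
python3 jog.py '[0, 0, -0.0083, 0, 0, 0, -0.0167, 0, 0, 0, -0.05, 0, 0, 0, -0.1, 0, 0, 0, -0.15, 0, 0, -0.0333, -0.1867, 0, 0, -0.1, -0.1867, 0, 0, -0.1667, -0.1867, 0, 0, -0.2333, -0.1867, 0, 0, -0.3, -0.1867, 0, 0, -0.35, -0.1867, 0, 0, -0.3833, -0.1867, 0]'; python3 jog.py '[0, -0.05, 0, 0, 0, -0.1167, 0, 0, 0.0033, -0.1833, 0, 0, 0.0067, -0.25, 0, 0, 0.01, -0.3167, 0, 0, 0.0117, -0.3833, 0, 0, 0.0117, -0.4167, 0, 0, 0.0117, -0.45, 0, 0, 0.0117, -0.45, 0, 0, 0.0117, -0.45, 0, 0]'
python3 - <<'E'
from h import *
go([.494,-.156,.2115],np.arctan2(.999,.0346))
im=camrig.snapshot("wrist");c=camrig.camera_info("wrist");np.save("w10.npy",c,allow_pickle=True)
cv2.imwrite("pics/w10.png",cv2.resize(im[:,:,::-1],(800,600),interpolation=cv2.INTER_CUBIC))
E
```

```text
time_s: 26.27
position: [0.5098, 0.1127, 0.2976]
ee_rot: [0.06, 3.141, -0.001]
contact_force: [0.5, 0.7, -1.1]
gripper_width: 0.0658
finger_force: 67.1
time_s: 27.1
position: [0.4936, -0.155, 0.2975]
ee_rot: [0.06, 3.14, 0.0]
contact_force: [0.2, 0.4, -1.2]
gripper_width: 0.0657
finger_force: 67.1
shift [-0.0003 -0.001   0.086 ] turn -0.003 q6 -0.39 tilt [ 0.001  0.    -1.   ]
```

View pics/w10.png

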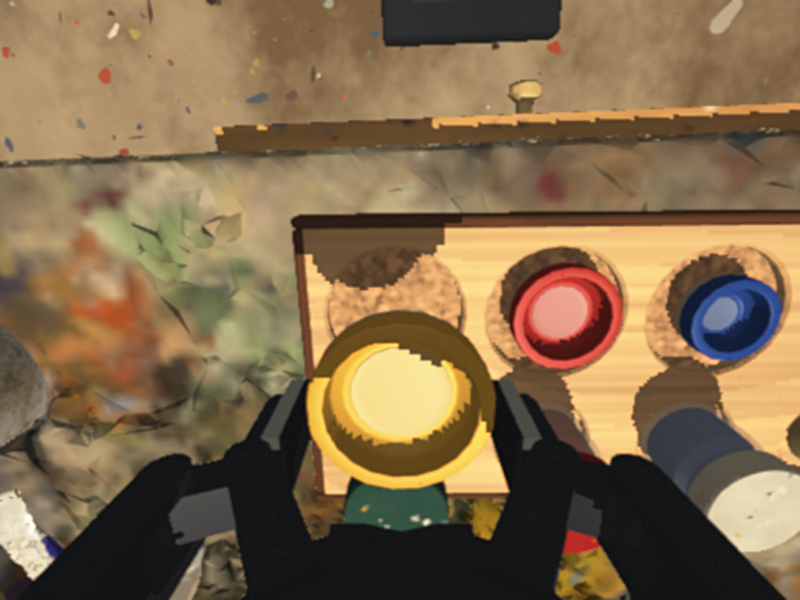

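Run:
```python
from h import *
c=np.load("w10.npy",allow_pickle=True).item(); f=lambda p:(np.array(p)+.5)/1.5625-.5
print("red",plane(c,f((567,318)),.048).round(4),"well3",plane(c,f((556,310)),.034).round(4))
print("blue",plane(c,f((730.5,317.5)),.048).round(4))
print("well4",plane(c,f((396.5,311)),.034).round(4),"yellow",plane(c,f((401,400)),.2975-.1792+.022).round(4),"corner",plane(c,f((297,225)),.034).round(4))
```

```text
red [ 0.4939 -0.0603  0.048 ] well3 [ 0.494  -0.0615  0.034 ]
blue [0.497  0.0316 0.048 ]
well4 [ 0.4911 -0.1563  0.034 ] yellow [ 0.4867 -0.1536  0.1403] corner [ 0.4385 -0.2095  0.034 ]
```

Run:
```python
from h import *
f=lambda p:(np.array(p)+.5)/1.5625-.5
c=np.load("w6.npy",allow_pickle=True).item(); print("blue in w6 (TCP .500,.0349)",plane(c,f((401,402)),.3018-.1815+.022).round(4))
c=np.load("w10.npy",allow_pickle=True).item()
for dz in(.0,.003): print("yellow edges",[plane(c,f(p),.1403+dz).round(4) for p in((305,400),(495,400),(401,311),(401,490))])
```

```text
blue in w6 (TCP .500,.0349) [0.4954 0.0356 0.1423]
yellow edges [array([ 0.4854, -0.1871,  0.1403]), array([ 0.4879, -0.1209,  0.1403]), array([ 0.4538, -0.1524,  0.1403]), array([ 0.5257, -0.1551,  0.1403])]
yellow edges [array([ 0.4836, -0.1862,  0.1433]), array([ 0.486 , -0.1216,  0.1433]), array([ 0.4527, -0.1524,  0.1433]), array([ 0.5229, -0.155 ,  0.1433])]
```

In the tool's units: 0.087 m / 0.6 = 0.145, 0.084 m / 0.6 = 0.14.

```bash
python3 jog.py '[-0.0017, -0.0025, 0.05, 0, -0.0017, -0.0025, 0.1, 0, -0.0017, -0.0025, 0.13, 0, -0.0017, -0.0025, 0.14, 0, -0.0017, -0.0025, 0.145, 0, -0.0017, -0.0025, 0.145, 0, -0.0017, -0.0025, 0.145, 0]';python3 jog.py '[0, 0, 0.0017, 0, 0, 0, 0.0042, 0, 0, 0, 0.005, 0, 0, 0, 0.005, 0]'; python3 jog.py '[0, 0, 0.0008, 0, 0, 0, 0.0017, 0, 0, 0, 0.0017, 0, 0, 0, 0.0017, 0]'
```

```text
time_s: 27.73
position: [0.4954, -0.1555, 0.2114]
ee_rot: [0.055, 3.139, -0.001]
contact_force: [0.1, -0.6, -0.6]
gripper_width: 0.0659
finger_force: 67.2
time_s: 28.07
position: [0.4947, -0.1558, 0.2075]
ee_rot: [0.056, 3.14, -0.001]
contact_force: [0.7, -0.8, -0.7]
gripper_width: 0.0658
finger_force: 67.2
time_s: 28.4
position: [0.4946, -0.1557, 0.2061]
ee_rot: [-0.056, -3.141, -0.0]
contact_force: [-0.6, 0.3, -1.0]
gripper_width: 0.066
finger_force: 67.2
```

In the tool's units: 0.0015 m / 0.6 = 0.0025, 0.001 m / 0.6 = 0.0017.

```bash
python3 jog.py '[0, 0, 0.0008, 0, 0, 0, 0.0017, 0, 0, 0, 0.0025, 0, 0, 0, 0.0025, 0]'
```

```text
time_s: 28.73
position: [0.4946, -0.1557, 0.2052]
ee_rot: [0.056, 3.141, -0.001]
contact_force: [-1.9, 1.1, 4.4]
gripper_width: 0.0655
finger_force: 67.7
```

In the tool's units: -0.2 m / 0.6 = -0.3333, -0.19 m / 0.6 = -0.3167.

```bash
python3 jog.py '[0, 0, 0, 0, 0, 0, 0, 0, 0, 0, 0, 0, 0, 0, 0, 0]' 0.078; python3 jog.py '[0, 0, -0.0167, 0, 0, 0, -0.05, 0, 0, 0, -0.1167, 0, 0, 0, -0.1833, 0, 0, 0, -0.25, 0, 0, 0, -0.3167, 0, 0, 0.05, -0.3333, 0, 0, 0.1, -0.3333, 0, 0, 0.1667, -0.3333, 0, 0, 0.2333, -0.3333, 0, 0, 0.2333, -0.3333, 0, 0, 0.2333, -0.3333, 0]'
python3 - <<'E'
from h import *
im=camrig.snapshot("wrist");c=camrig.camera_info("wrist");np.save("w11.npy",c,allow_pickle=True)
cv2.imwrite("pics/w11.png",cv2.resize(im[:,:,::-1],(800,600),interpolation=cv2.INTER_CUBIC))
E
```

```text
time_s: 29.07
position: [0.4947, -0.1557, 0.2047]
ee_rot: [0.056, 3.141, -0.0]
contact_force: [-0.0, -0.6, -0.0]
gripper_width: 0.078
finger_force: 0.0
time_s: 30.07
position: [0.4994, -0.0139, 0.4055]
ee_rot: [0.05, 3.141, -0.001]
contact_force: [-0.0, -0.9, -1.2]
gripper_width: 0.0781
finger_force: 0.0
```

View pics/w11.png

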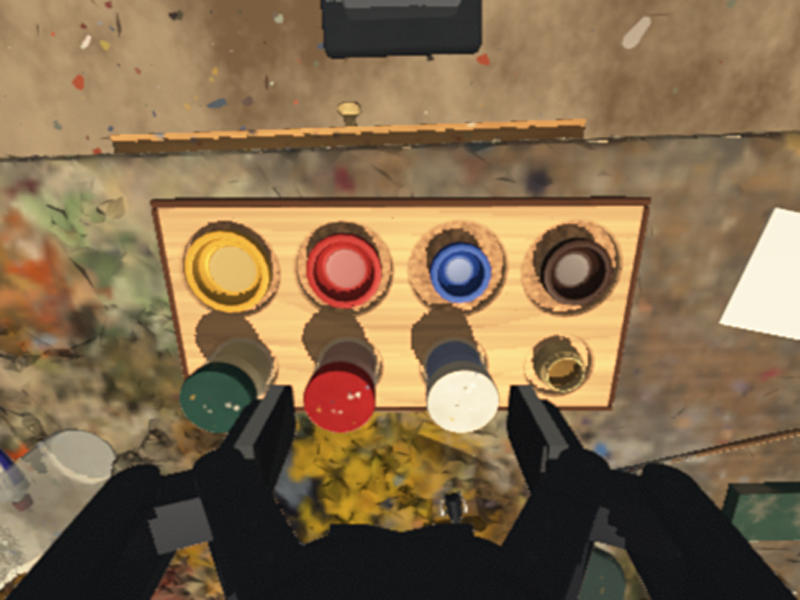

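All four saucers sit level in the right wells: yellow (228,268), red (344,270), blue (460,271) and brown (577,271). The jars and the cup are still in their seats.

```bash
python3 -c "
from bench import robot, camrig, telemetry, hand_in
print(hand_in())"
```

```text
the job is handed in; nothing more can be done
None
```

The job is handed in at about 30 s of robot time: the yellow, red and blue saucers sit upright in the wells in front of their own jars and the brown one in front of the oil cup, each set down gently (contact forces up to about 12 N), with the jars and cup still in their seats.

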